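Time and pin the drive pulley of a bench labelling machine

ROBOT

A 7-joint arm with a two-finger parallel gripper is mounted at the origin on a cart in front of the work surface, level with it; the furniture and walls round the work are solid. World frame = base frame: x ahead of the robot, y to its left, z up, the work surface at z = 0. Lengths are in m, angles in degrees, forces in N, time in s.
With the tool pointing down it reaches from about 0.4 to 0.875 m from the base axis. Payload 6.5 kg.
Tool frame: the origin (TCP) lies at the very end of the fingers, on their centre line; the grasp point (between the pads) lies 19 mm behind it (ctrl.pinch_z is the distance from the TCP to the grasp point, in m); z points along the fingers, y is the line along which they close (so a half turn about z gives the same grasp; the last joint's range is limited). The gripper opens to 85 mm and grips with 20 to 120 N. Pads are 22 mm wide; open, the fingers measure 114 mm over their backs; the gripper's body (76 mm by 85 mm) begins 54 mm behind the grasp point. The pads swing forward as they close: fully open they stand 13 mm farther back than shut.
Start: joints at [71.78, 30.733, -0.252, 88.115, 0.149, 61.152, -4.079], TCP at [0.162, -0.629, 0.231] pointing down, gripper open.
Joint ranges: [-154.64, 154.64], [-21.42, 123.67], [-72.66, 72.17], [13.99, 137.28], [-74.86, 254.86], [10.95, 109.41], [-158.01, 158.01]. Speed limits (degrees/s): [136.94, 136.94, 180, 180, 180, 180, 180].

INTERFACE

Orientations are given as [roll, pitch, yaw] about the fixed x, y, z axes, in that order (R = Rz(yaw) Ry(pitch) Rx(roll)).
In Python, from rig import ctrl gives the robot as it stands.
- The arm moves only by the tool carry_out, never from a script. Its argument "targets" is text: rows parted by semicolons, each of 5 numbers parted by spaces: the shift along the tool's x, y, z in m, then the turn about the tool's z in rad, then the finger opening in m, from 0 to 0.0854. In form: dx dy dz twist gripper; .... A call has 1 to 10 rows; each row shifts and turns the commanded pose from where the row before left it, along the tool's axes as they then stand; what a row does not reach is not made up. A row lasts 1/8 s, in which the tool goes at most 62.5 mm and 10.7 degrees, less where a joint would pass 70% of its speed; a pose out of reach is approached as far as the arm can. A call with a gripper value outside its range is refused whole. The fingers move at their own pace and stop on an object; "newtons" is the grip in N (left out, the last holds). Time passes only in rows, so rows that do not move let the fingers close. It gives the time, the measured TCP pose, the force, the opening and the grip force at its end, in the units of the state.
- ctrl.get_obs(): the state, without advancing time (a new reading comes with each control period).
- ctrl.camera(name): name is "side" or "top" or "wrist"; returns a dict with "image" (400x640x3 uint8, blue, green, red), "range_z" (400x640 float32, m along the optical axis (not along the pixel's ray), 0 where there is no reading), "K" (3x3 intrinsics, pixels), "dist_coeffs" ([k1, k2, p1, p2, k3] as OpenCV has them; the pictures are not rectified), "rvec" (rotation vector, rad) and "tvec" (3), from world to camera coordinates, as OpenCV has them; the wrist camera has in their place "hand_eye" (4x4, takes a point from camera to tool coordinates, whose origin is the TCP and whose axes are the flange's). Camera axes: x right, y down, z forward; pixel columns grow to the right and rows downward; lengths in m; the calibration is good to about 2 mm. A picture is of the moment at which its call begins: read the wrist's pose just before it.
- ctrl.sign_off(): hands the job in; it is judged then, once.
The state is a dict: "time_s": time; "q": joint angles; "dq": joint speeds; "joint_efforts": joint torques, N m; "eef_pos": TCP position; "orientation": TCP orientation; "contact_force": force on the tool from outside, world axes, zero at the start; "ft_torque": the same for the moment, N m; "width": finger opening in m; "grasp_force": force on a finger pad.
Only numpy, scipy, OpenCV 4.12 (cv2) and the standard library are available. Lean on these libraries where they do the work, as an engineer would, in place of code of your own. Each camera call takes 0.05 s, during which the arm holds its last target. There are 200 camera calls.

TASK

The cover and belt of the labelling machine are off for a new belt; first the big toothed pulley has to be set to time and pinned. Turn it anticlockwise by its rim until the long line of its engraved mark faces the fixed pointer, and leave it there. Then take the round-headed timing pin from the wooden block, put it through the pulley's hole and, pressing only lightly, feel on anticlockwise while the arc of the mark passes the pointer, until the pin drops into the hole in the deck; seat it fully home, standing straight, and let go. Never force the pin, and leave everything else where it is.

Things in the scene. Friction and masses are not known exactly. Their poses are not given: they have to be found in the camera images.
- labeller: Bench labelling machine, fixed to the counter: grey casing 280 x 240 mm with a bare steel deck 55 mm above the counter; big toothed pulley towards its front (own -x side), motor hood (deck + 50 mm) and label reel at its back, two guide posts (deck + 36 mm) along its left edge. Origin: centre of the underside; z up. Left of it (y over 0.35) a till and a fax, taller than 0.25 m: pass over them.
- pulley_axis (a point): Point on the pulley's vertical axis, at the height of the rim's top face (85 mm above the counter).
- pulley (a joint): Angle of the big pulley about its vertical axis, rad; grows anticlockwise seen from above. It turns stiffly (friction about 0.15 N m, 2.5 N at the rim), has no spring and stays where it is left. Its zero is arbitrary: go by mark, pointer and feel.
- timing_mark (a point): Middle of the long line of the engraved mark, 64 mm from the axis on the rim's top: a white radial line 12 x 3 mm, with a thin white arc of 0.3 rad running clockwise from it to a short end line. Dark steel pulley, 142 mm over the teeth; rim wall 12 mm (radius 58 to 70), top 30 mm above the deck; open inside, so the rim can be pinched from above; arms 14 mm below its top, hub radius 16.
- pulley_hole (a point): Mouth of the timing hole, level with the rim's top, 44 mm from the axis, a quarter turn anticlockwise of the mark: 11.2 mm wide, 24 mm deep, 2 mm countersink, in a 26 mm square boss that fills the space between hub and rim. The deck is 30 mm below this mouth; its own hole, hidden under the pulley, is 11 mm wide and as far from the axis.
- pointer: Fixed steel pointer, 32 mm tall, on the deck just outside the rim. Origin on the pulley axis at deck height; own x axis runs from the pulley axis through the pointer's tip, so the line faces it when its y in this frame is 0. Its clamp has play: the pulley's hole comes over the deck's hole somewhere 0.08 to 0.25 rad (3.5 to 11 mm at the hole) further anticlockwise.
- pointer_tip (a point): Tip of the pointer, 73.5 mm from the pulley axis, 2 mm below the level of the rim's top face.
- timing_pin: Loose steel timing pin, 90 g, in one of the two holes of the wooden block: shank 10 mm thick and 43 mm long, then a shoulder 18 mm wide, then a round ringed grip 20 mm thick from 47 to 81 mm above the tip. Origin: centre of the tip; z along the pin to the grip. Over 40 N between it and the machine spoils it.
- pin_tip (a point): Centre of the pin's end (nose chamfered 1 mm). Resting on the deck through the pulley's hole, the shoulder is 13 mm above the pulley; fully home, the tip is 43 mm below the mouth of the pulley's hole, 13 mm deep in the deck. Pushed sideways in the pulley's hole (about 4 N) the pin carries the pulley round.
- tool_block: Wooden block 50 x 120 x 50 mm, fixed, with two upright holes 11 mm wide and 46 mm deep, 60 mm apart along its own y; pins stand in them on their shoulders, tips 7 mm above the counter. Origin: centre of the underside.
- tee_key: Tee-handled key with the same shank, cross bar 64 mm long; stands in the other hole of the block. Not needed.
- screwdriver: Screwdriver, 184 mm, lying right of the machine. Bystander.
- label_gun: Blue hand labeller, 154 mm long, 118 mm tall, standing near the left front. Bystander.
- tape_roll_0: Roll of tape, 96 mm wide, 24 mm high, lying at the front right. Bystander.
- keys: Bunch of keys lying at the right. Bystander.
- marker_1: Marker pen, 132 mm, lying before the machine. Bystander.
- glue_stick: Glue stick, 88 mm tall, 26 mm wide, standing at the right. Bystander.

How it is judged:
By the outcome, as a careful person would: the job done as asked, in the order asked, and still so for the second after the job is handed in, with the robot touching nothing.
It also fails if it takes over 72 s, if anything falls off the work surface, if the arm or the gripper's body presses on something with over 40 N, if the wrist force passes 120 N, or if a joint passes its speed limit or range.

## Working session

There is one attempt and no reset: what is moved stays moved. The work goes in short steps, Python scripts to look and compute and a tool call to move; the robot and the scene stay as the last step left them, time stands still between calls to the robot, and variables do not carry over. Pictures are saved under pics/ and viewed, at most 10 in all, crops included, and the job is handed in when it is done.

Besides the shell and the picture viewer there is one more tool, called in YAML: its name, and indented under it one key for each argument. carry_out: Moves the arm, as the interface text tells. Its arguments: {"type":"object","properties":{"targets":{"type":"string"},"newtons":{"type":"number"}},"required":["targets"]}

```bash
mkdir -p pics; ls
cat > h.py <<'E'
import numpy as np,cv2,pickle
from rig import ctrl
from scipy.spatial.transform import Rotation as R
def shot(name,tag):
    o=ctrl.get_obs(); c=ctrl.camera(name); c['obs']=o
    if name=='wrist':
        T=np.eye(4);T[:3,:3]=R.from_euler('xyz',o['orientation'],degrees=True).as_matrix();T[:3,3]=o['eef_pos']
        c['Twc']=T@np.array(c['hand_eye'])
    else:
        Rm=cv2.Rodrigues(np.array(c['rvec'],float))[0];T=np.eye(4);T[:3,:3]=Rm.T;T[:3,3]=-Rm.T@np.array(c['tvec']).ravel();c['Twc']=T
    cv2.imwrite(f'pics/{tag}.png',c['image']);pickle.dump(c,open(f'pics/{tag}.pkl','wb'));return c
def load(tag): return pickle.load(open(f'pics/{tag}.pkl','rb'))
def ray(c,u,v):
    p=cv2.undistortPoints(np.array([[[u,v]]],float),np.array(c['K']),np.array(c['dist_coeffs'],float))[0,0]
    return np.array([p[0],p[1],1.])
def onz(c,u,v,z):
    d=c['Twc'][:3,:3]@ray(c,u,v);o=c['Twc'][:3,3];return o+d*(z-o[2])/d[2]
def depth(c,u,v):
    r=c['range_z'][int(round(v)),int(round(u))];return (c['Twc']@np.r_[ray(c,u,v)*r,1])[:3]
def proj(c,P):
    T=np.linalg.inv(c['Twc']);rv=cv2.Rodrigues(T[:3,:3])[0]
    return cv2.projectPoints(np.array(P,float).reshape(-1,1,3),rv,T[:3,3],np.array(c['K']),np.array(c['dist_coeffs'],float))[0][:,0]
def crop(tag,u0,v0,u1,v1,s,out):
    im=cv2.imread(f'pics/{tag}.png')[v0:v1,u0:u1];cv2.imwrite(f'pics/{out}.png',cv2.resize(im,None,fx=s,fy=s,interpolation=cv2.INTER_CUBIC))
E
python3 - <<'E'
from h import *
a=shot('top','top0');b=shot('side','side0')
o=ctrl.get_obs();print(o, ctrl.pinch_z)
print(a['Twc'].round(3),b['Twc'].round(3))
E
```

```text
pics
{'time_s': 0.1, 'q': array([71.78207884, 30.77441149, -0.25544092, 88.16485435,  0.14870175,
       61.15302271, -4.07756951]), 'dq': array([-0.06782802, -0.11737815, -0.07479143, -0.15602299, -0.08701425,
        0.05385042,  0.05326413]), 'joint_efforts': array([ 3.42821062e-03, -5.84562814e+01,  1.05216421e+00, -2.59777826e+01,
        1.26056420e-02,  4.57136819e-03, -7.52247843e-06]), 'eef_pos': array([ 0.16177763, -0.62895025,  0.23048757]), 'orientation': array([-1.79908237e+02,  5.97595287e-03,  1.44317827e+01]), 'contact_force': array([ 0.01578538, -0.11435084, -0.25127933]), 'ft_torque': array([-0.00988818, -0.00428833, -0.00295165]), 'grasp_force': 0.0, 'width': 0.08532278858292507} 0.0187
[[ 0.028 -0.997  0.07   0.432]
 [-1.    -0.028 -0.005 -0.05 ]
 [ 0.007 -0.07  -0.998  1.383]
 [ 0.     0.     0.     1.   ]] [[ 1.     0.018 -0.014  0.546]
 [ 0.023 -0.641  0.767 -0.987]
 [ 0.005 -0.767 -0.641  0.843]
 [ 0.     0.     0.     1.   ]]
```

View pics/top0.png

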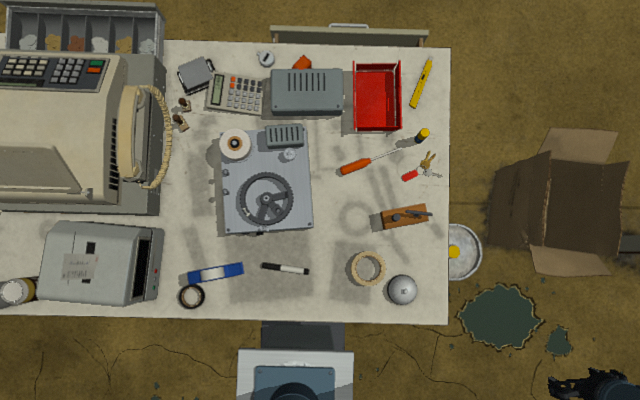

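The top view shows the pulley at about (266,199), the tool block at (405,216) and the arm at the lower right. I'll enlarge the pulley and the block.

Run:
```python
from h import *
a=load('top0')
i=a['image']
A=cv2.resize(i[160:245,215:320],None,fx=5,fy=5,interpolation=cv2.INTER_CUBIC)
B=cv2.resize(i[190:240,370:440],None,fx=3.9,fy=3.9,interpolation=cv2.INTER_CUBIC)
c=np.zeros((425,800,3),np.uint8);c[:,:525]=A;c[:B.shape[0],526:526+B.shape[1]]=B[:, :274]
cv2.imwrite('pics/c1.png',c)
print(onz(a,266,199,.085),onz(a,405,216,.05),depth(a,405,212))
s=load('side0')
print(proj(s,[onz(a,266,199,.085),onz(a,405,216,.06)]))
```

```text
[0.55828139 0.08839664 0.085     ] [ 0.52602691 -0.28641435  0.05      ] [ 0.53707515 -0.28661252  0.04793032]
[[340.17122159 154.14321214]
 [323.58761736 266.39895183]]
```

View pics/c1.png

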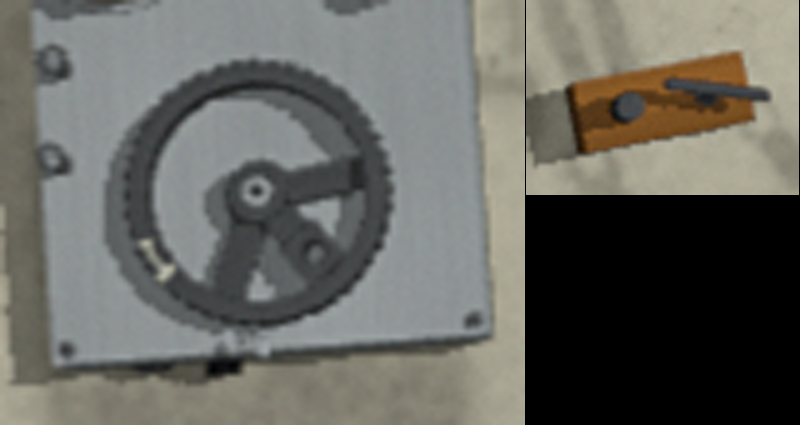

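View pics/side0.png

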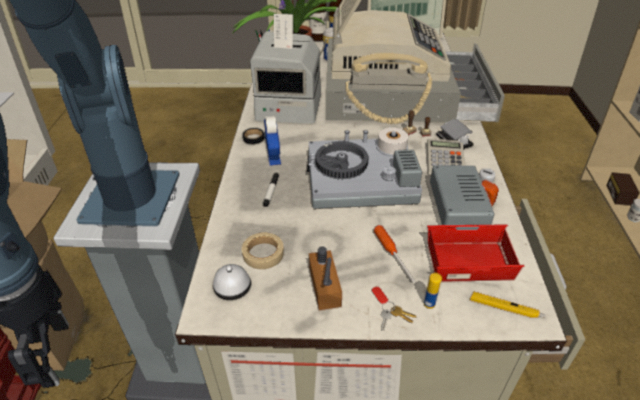

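The mark's long line is about 42° clockwise of the pointer. The boss with the hole is at lower right, and the pin (round head) is in the left hole of the block, nearer the machine. I'm moving over now.

carry_out:
  targets: "0.02 -0.02 -0.01 0 0.0854;0.04 -0.0425 -0.01 0 0.0854;0.04 -0.0425 -0.01 0 0.0854;0.04 -0.0425 -0.01 0 0.0854;0.04 -0.0425 -0.01 0 0.0854;0.04 -0.0425 -0.01 0 0.0854;0.04 -0.0425 -0.01 0 0.0854;0.04 -0.0425 -0.01 0 0.0854;0.04 -0.0425 -0.01 0 0.0854;0.04 -0.0425 -0.01 0 0.0854"

```text
time_s: 1.35
eef_pos: [0.4301, -0.1433, 0.3315]
orientation: [180.0, 0.0, 14.4]
contact_force: [0.6, -0.3, 0.1]
width: 0.0851
grasp_force: 0.0
```

Run:
```python
from h import *
o=ctrl.get_obs();print({k:np.round(v,3) for k,v in o.items()})
c=ctrl.camera('wrist');print(np.round(c['hand_eye'],3),c['K'])
```

```text
{'time_s': np.float64(1.35), 'q': array([ 31.533,   6.201, -20.249, 108.3  ,   2.364,  65.9  , -65.157]), 'dq': array([-36.078,   4.206, -24.696, -15.061,   3.903,  11.735, -61.341]), 'joint_efforts': array([ 3.7460e+00, -3.4875e+01, -1.7300e-01, -2.5290e+01, -1.8600e-01,
        1.4000e-02,  1.4370e+00]), 'eef_pos': array([ 0.43 , -0.143,  0.332]), 'orientation': array([1.79987e+02, 8.00000e-03, 1.44150e+01]), 'contact_force': array([ 0.567, -0.323,  0.092]), 'ft_torque': array([-0.024, -0.07 , -0.004]), 'grasp_force': np.float64(0.0), 'width': np.float64(0.085)}
[[ 0.001 -0.947 -0.321  0.083]
 [ 1.     0.001  0.    -0.001]
 [ 0.    -0.321  0.947 -0.144]
 [ 0.     0.     0.     1.   ]] [[286.39066764   0.         317.09554707]
 [  0.         286.39066764 198.51275468]
 [  0.           0.           1.        ]]
```

carry_out:
  targets: "0.036 -0.0385 0 0 0.06;0.036 -0.0385 0 0 0.04;0.036 -0.0385 0 0 0.03;0.036 -0.0385 0 0 0.03;0.036 -0.0385 0 0 0.03;0 0 0.01 -0.17 0.03;0 0 0.02 -0.17 0.03;0 0 0.02 -0.17 0.03;0 0 0.02 -0.17 0.03;0 0 0 -0.17 0.03"

```text
time_s: 2.65
eef_pos: [0.5547, 0.0855, 0.2591]
orientation: [-179.8, 0.1, 63.5]
contact_force: [0.5, 0.9, 0.6]
width: 0.0303
grasp_force: 0.0
```

carry_out:
  targets: "0 0 0 0 0.03"

```text
time_s: 2.78
eef_pos: [0.5557, 0.0859, 0.2607]
orientation: [-179.9, 0.0, 63.0]
contact_force: [-0.4, 0.3, 1.1]
width: 0.0303
grasp_force: 0.0
```

Run:
```python
from h import *
o=ctrl.get_obs();print({k:np.round(v,3) for k,v in o.items() if k in('q','dq','eef_pos','orientation')})
c=shot('wrist','w1');g=c['range_z']
print(proj(c,[[.558,.088,.085]]))
```

```text
{'q': array([ 15.065,  24.816, -37.392,  98.206,  16.63 ,  62.701, -54.471]), 'dq': array([-6.77e-01, -6.99e-01,  7.61e-01, -4.81e-01, -6.28e-01, -3.00e-03,
       -4.08e+00]), 'eef_pos': array([0.556, 0.086, 0.261]), 'orientation': array([-1.7993e+02,  2.6000e-02,  6.3033e+01])}
[[318.46880633 175.804508  ]]
```

View pics/w1.png

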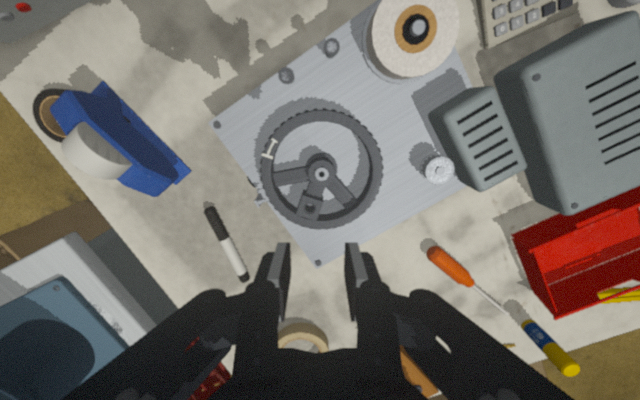

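The pulley is centred at about (321,167), the mark is at (270,148), the pointer at (258,195) and the hole near (309,209). I'll fit the rim from depth and enlarge the view.

```bash
cat >> h.py <<'E'
def fitpulley(c):
    g=c['range_z'];v,u=np.mgrid[0:400,0:640];m=g>0
    p=cv2.undistortPoints(np.stack([u[m],v[m]],-1).astype(float).reshape(-1,1,2),np.array(c['K']),np.array(c['dist_coeffs'],float))[:,0]
    P=np.c_[p*g[m][:,None],g[m]]@c['Twc'][:3,:3].T+c['Twc'][:3,3]
    ctr=np.array([.558,.088])
    from scipy.optimize import least_squares
    r=np.hypot(*(P[:,:2]-ctr).T);s=(abs(P[:,2]-.085)<.006)&(r>.05)&(r<.085)
    Q=P[s]
    f=least_squares(lambda x:np.hypot(Q[:,0]-x[0],Q[:,1]-x[1])-x[2],[*ctr,.064],loss='soft_l1',f_scale=.003)
    return f.x,np.median(Q[:,2]),len(Q)
def ang(c,ctr,u,v,z=.085):
    p=onz(c,u,v,z)[:2]-ctr[:2];return np.degrees(np.arctan2(p[1],p[0])),np.hypot(*p)
E
python3 - <<'E'
from h import *
c=load('w1');print(fitpulley(c));print(fitpulley(load('top0')))
crop('w1',240,95,400,240,5,'c2')
E
```

```text
(array([0.56268357, 0.08985438, 0.06342684]), np.float64(0.08575355292693715), 4037)
(array([0.56148081, 0.08827673, 0.06387719]), np.float64(0.0837335620623656), 715)
```

View pics/c2.png

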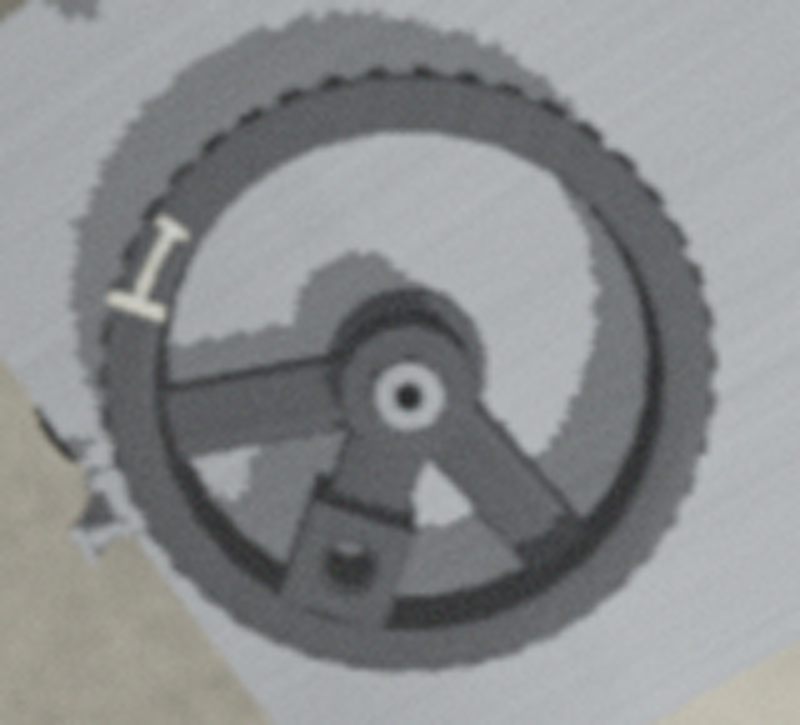

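Run:
```python
from h import *
c=load('w1');ctr=np.array([.5625,.0897])
F=lambda x,y:(240+(x-2)/5,95+(y-2)/5)
print('line',ang(c,ctr,*F(136,306)),'outer/in',ang(c,ctr,*F(108,298)),ang(c,ctr,*F(165,314)))
print('hole',ang(c,ctr,*F(350,558)), onz(c,*F(350,558),.085))
for p in [(100,460),(85,520),(105,500),(125,500),(140,520)]: print('ptr',p,ang(c,ctr,*F(*p),.083))
# outer rim ellipse extents
for p in [(105,400),(715,385),(420,70),(410,668)]: print(p,ang(c,ctr,*F(*p)))
crop('w1',250,170,290,210,15,'c3')
```

```text
line (np.float64(135.44956268094236), np.float64(0.06414053631031609)) outer/in (np.float64(135.57900816791565), np.float64(0.07054267573618012)) (np.float64(135.22265308626527), np.float64(0.057499883015559604))
hole (np.float64(-135.55090027566413), np.float64(0.042929050434137715)) [0.53185412 0.05963784 0.085     ]
ptr (100, 460) (np.float64(166.42807423224042), np.float64(0.0739304369203527))
ptr (85, 520) (np.float64(175.71009354181822), np.float64(0.08280988350021558))
ptr (105, 500) (np.float64(173.7147497988085), np.float64(0.076283157939628))
ptr (125, 500) (np.float64(175.03499768301748), np.float64(0.07189419694545993))
ptr (140, 520) (np.float64(179.748964943823), np.float64(0.07097419554897237))
(105, 400) (np.float64(154.8839400372395), np.float64(0.06947903058099295))
(715, 385) (np.float64(-25.78636351471201), np.float64(0.06980696800114655))
(420, 70) (np.float64(61.37162420893796), np.float64(0.06982819262458623))
(410, 668) (np.float64(-116.35309253521025), np.float64(0.06926219425772452))
```

View pics/c3.png

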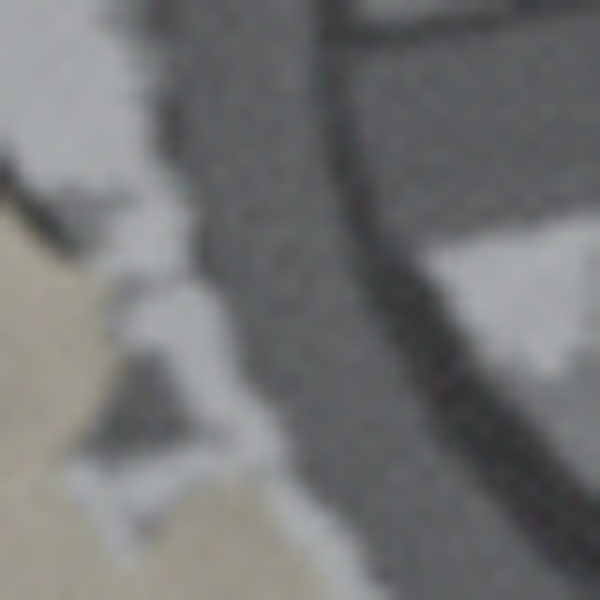

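The long line is at 135.4° and the hole is 90° on from it, as expected. The pointer is unclear here, near 174–178°. I'll pinch the rim at about 60°, so that the wrist camera ends up over the pointer.

carry_out:
  targets: "0.035 0.004 0 0 0.03;0.035 0.004 0.01 0 0.03;0 0 0.012 -0.17 0.03;0 0 0.012 -0.17 0.03;0 0 0.012 -0.17 0.03;0 0 0.012 -0.17 0.03;0 0 0.012 -0.17 0.03;0 0 0.012 -0.17 0.03;0 0 0.012 -0.17 0.03;0 0 0.012 -0.17 0.03"

```text
time_s: 4.08
eef_pos: [0.595, 0.1448, 0.155]
orientation: [-180.0, 0.0, 141.2]
contact_force: [0.4, 0.6, 0.7]
width: 0.0302
grasp_force: 0.0
```

carry_out:
  targets: "0 0 0.01 -0.157 0.03;0 0 0 0 0.03;0 0 0 0 0.03"

```text
time_s: 4.45
eef_pos: [0.5951, 0.1452, 0.1458]
orientation: [180.0, 0.0, 149.8]
contact_force: [0.0, 0.7, 0.1]
width: 0.0302
grasp_force: 0.0
```

```bash
cat >> h.py <<'E'
def plan(p0,yaw0,p1,yaw1=None):
    "world target to tool-axis shift at present yaw (tool pointing down)"
    y=np.radians(yaw0);d=np.array(p1)-np.array(p0)
    return np.array([d[0]*np.cos(y)+d[1]*np.sin(y), d[0]*np.sin(y)-d[1]*np.cos(y), -d[2], np.radians(yaw0-(yaw1 if yaw1 is not None else yaw0))]).round(4)
E
python3 - <<'E'
from h import *
c=shot('wrist','w2');o=c['obs'];print(o['q'].round(1),o['eef_pos'].round(4),o['orientation'].round(2))
f=fitpulley(c);print(f)
ctr=np.array([.5625,.0897]);print(plan(o['eef_pos'],o['orientation'][2],[*(ctr+.064*np.array([.5,.866])),.074],150))
E
```

```text
[ 16.8  43.5 -51.6  95.8  38.5  60.1  12.5] [0.5951 0.1452 0.1458] [1.7998e+02 3.0000e-02 1.4980e+02]
(array([0.56110527, 0.09121189, 0.06321511]), np.float64(0.08571941083406281), 8582)
[ 0.0005 -0.0003  0.0718 -0.0036]
```

View pics/w2.png

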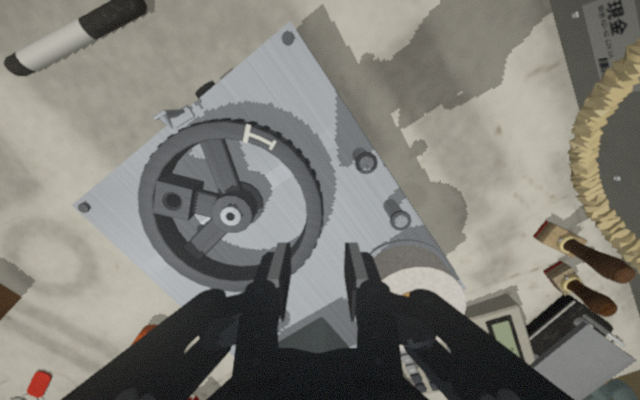

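carry_out:
  targets: "0 0 0.02 0 0.03;0 0 0.02 0 0.03;0 0 0.015 0 0.03;0 0 0.01 0 0.03;0 0 0.007 0 0.03;0 0 0 0 0.03;0 0 0 0 0.025"

```text
time_s: 5.38
eef_pos: [0.5952, 0.1453, 0.0738]
orientation: [180.0, 0.0, 150.0]
contact_force: [0.2, 0.1, 0.9]
width: 0.0253
grasp_force: 0.0
```

carry_out:
  targets: "0 0 0 0 0.02;0 0 0 0 0.016;0 0 0 0 0.014;0 0 0 0 0.012;0 0 0 0 0.01;0 0 0 0 0.01"
  newtons: 25

```text
time_s: 6.12
eef_pos: [0.5942, 0.1435, 0.0734]
orientation: [-179.8, 0.0, 150.0]
contact_force: [-3.5, -4.7, 6.1]
width: 0.0119
grasp_force: 23.9
```

Run:
```python
from h import *
c=shot('wrist','w3');o=c['obs'];print({k:np.round(v,4) for k,v in o.items()})
crop('w3',60,0,400,255,2.3,'c4')
```

```text
{'time_s': np.float64(6.125), 'q': array([ 14.4955,  48.4735, -47.704 ,  97.812 ,  43.3207,  54.0801,
         9.374 ]), 'dq': array([-0.0192,  0.053 ,  0.0265,  0.0681,  0.0628,  0.0019, -0.008 ]), 'joint_efforts': array([-2.55510e+00, -5.60272e+01, -1.66500e+01, -1.85620e+01,
       -8.92000e-02, -2.17360e+00, -1.93000e-02]), 'eef_pos': array([0.5942, 0.1435, 0.0734]), 'orientation': array([-1.798114e+02,  1.370000e-02,  1.500049e+02]), 'contact_force': array([-3.5331, -4.6969,  6.1319]), 'ft_torque': array([-1.0953,  0.8305, -0.0177]), 'grasp_force': np.float64(23.9223), 'width': np.float64(0.0119)}
```

View pics/c4.png

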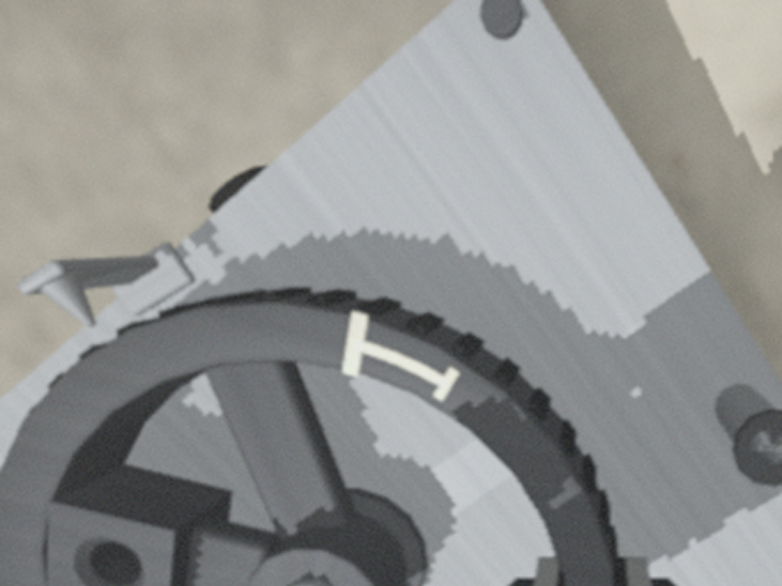

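Now the pointer is clear. Its tip is at crop (92,325), image pixel (100,141), and the long line is at crop (355,343).

Run:
```python
from h import *
c=load('w3');F=lambda x,y:(60+(x-.65)/2.3,(y-.65)/2.3)
f=fitpulley(c);print(f)
tip=onz(c,*F(92,325),.083);a=onz(c,*F(360,313),.085);b=onz(c,*F(349,374),.085);h=onz(c,*F(110,562),.085);m=(a+b)/2
print(tip,a,b,h)
# centre from line mid (64mm), hole (44mm, +90deg), tip (73.5mm)
from scipy.optimize import least_squares
def res(x):
    cx,cy,t,p=x
    e=lambda r,t:np.array([cx+r*np.cos(t),cy+r*np.sin(t)])
    return np.r_[e(.064,t)-m[:2],e(.044,t+np.pi/2)-h[:2],e(.0735,p)-tip[:2],e(.070,t)-a[:2],e(.058,t)-b[:2]]
s=least_squares(res,[.562,.09,2.36,3.1]);print(s.x[:2],np.degrees(s.x[2:]),(s.fun*1000).round(1))
```

```text
(array([0.56134064, 0.0916857 , 0.06328876]), np.float64(0.08575126876442193), 16569)
[0.48837895 0.09068935 0.083     ] [0.51297263 0.13902611 0.085     ] [0.5216847 0.1298369 0.085    ] [0.52962221 0.05867531 0.085     ]
[0.56161863 0.08845645] [133.79532459 178.25372221] [-0.   0.2  0.2 -0.7 -0.2  0.   0.2 -0.  -0.2  0.5]
```

The line needs 44.4° (0.776 rad) anticlockwise, with the centre at (0.5616, 0.0885). I'll turn it in arc steps.

carry_out:
  targets: "0 0 0 0 0.008;0.0026 -0.0001 0 -0.04 0.008;0.0038 -0.0001 0 -0.06 0.008;0.0038 -0.0001 0 -0.06 0.008;0.0038 -0.0001 0 -0.06 0.008;0.0038 -0.0001 0 -0.06 0.008;0.0038 -0.0001 0 -0.06 0.008;0 0 0 0 0.008"
  newtons: 40

```text
time_s: 7.18
eef_pos: [0.5744, 0.151, 0.0734]
orientation: [-179.8, -0.0, 169.5]
contact_force: [-3.3, -6.4, 5.5]
width: 0.0118
grasp_force: 38.4
```

Run:
```python
from h import *
o=ctrl.get_obs();d=o['eef_pos'][:2]-[.5616,.0885];print(o['eef_pos'],o['orientation'],np.hypot(*d),np.degrees(np.arctan2(d[1],d[0])),o['contact_force'],o['ft_torque'],o['width'])
```

```text
[0.57437574 0.15096008 0.07344422] [-1.79839255e+02 -1.56140682e-02  1.69501128e+02] 0.06375328143838961 78.44003128612573 [-3.32473715 -6.38017342  5.458882  ] [-1.21644257  0.64595885 -0.08553265] 0.011763164076729017
```

carry_out:
  targets: "0.0038 -0.0001 0 -0.06 0.008;0.0038 -0.0001 0 -0.06 0.008;0.0038 -0.0001 0 -0.06 0.008;0.0038 -0.0001 0 -0.06 0.008;0.0038 -0.0001 0 -0.06 0.008;0.0038 -0.0001 0 -0.06 0.008;0.0026 -0.0001 0 -0.04 0.008;0 0 0 0 0.008;0 0 0 0 0.008"

```text
time_s: 8.3
eef_pos: [0.5494, 0.151, 0.0734]
orientation: [-179.9, -0.0, -167.6]
contact_force: [-2.7, -6.0, 6.0]
width: 0.0116
grasp_force: 38.8
```

Run:
```python
from h import *
c=shot('wrist','w4');o=c['obs'];d=o['eef_pos'][:2]-[.5616,.0885];print(o['eef_pos'],o['orientation'],np.hypot(*d),np.degrees(np.arctan2(d[1],d[0])),o['contact_force'])
# predicted
e=lambda r,t,z:[.5616+r*np.cos(t),.0885+r*np.sin(t),z]
P=proj(c,[e(.0735,np.radians(178.25),.083),e(.064,np.radians(177),.085),e(.044,np.radians(267),.085)]);print(P)
u,v=P[:2].mean(0).astype(int);u0=max(0,u-60);v0=max(0,v-55)
print(u0,v0);crop('w4',u0,v0,u0+120,v0+100,6,'c5')
```

```text
[0.5494328  0.15098972 0.07340703] [-1.79890099e+02 -4.26701449e-02 -1.67612052e+02] 0.06366321908920959 101.01804505927056 [-2.65129031 -6.0018614   5.96100876]
[[213.7554611  122.97275683]
 [212.57869583 144.93115459]
 [106.61753155 243.36366193]]
153 78
```

View pics/c5.png

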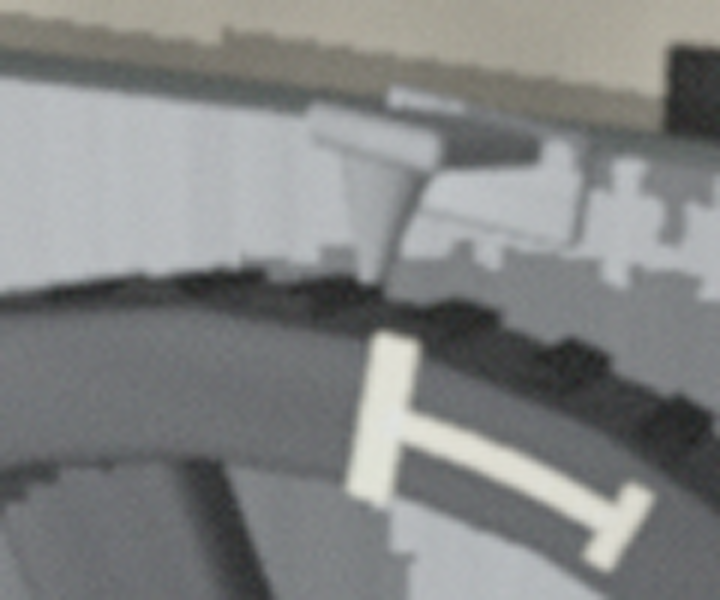

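The line's ends are at crop (396,338) and (370,497), and the tip is at about (373,288). It's a little short still.

Run:
```python
from h import *
c=load('w4');F=lambda x,y:(153+(x-2.5)/6,78+(y-2.5)/6)
a=onz(c,*F(396,338),.085);b=onz(c,*F(370,497),.085);tip=onz(c,*F(373,288),.083);m=(a+b)/2
for k in ([.5616,.0885],[.5616,.0895],[.5616,.0875]):
  g=lambda p:np.degrees(np.arctan2(*(p[:2]-k)[::-1]))%360
  print(g(a),g(b),g(m),g(tip),np.hypot(*(tip[:2]-k)),np.hypot(*(m[:2]-k)),(g(tip)-g(m))*np.pi/180)
print(a,b,tip)
```

```text
175.47489161814786 175.16317372430913 175.33443271385508 177.78754010293414 0.07247012272194356 0.063392880455182 0.042814800844431275
176.29574501693446 176.16388974711228 176.23634110868085 178.5779340935232 0.07243841006412455 0.06331938562248321 0.040868507327100685
174.655895321971 174.1654067001493 174.43483545422444 176.99798764925515 0.07251561295368646 0.0634820446205166 0.04473544503300573
[0.49216031 0.09399564 0.085     ] [0.50467404 0.09331706 0.085     ] [0.4891839  0.09129772 0.083     ]
```

carry_out:
  targets: "0.0015 0 0 -0.024 0.008;0.0015 0 0 -0.022 0.008;0 0 0 0 0.008;0 0 0 0 0.008"

```text
time_s: 8.85
eef_pos: [0.5467, 0.1504, 0.0734]
orientation: [-179.9, -0.0, -165.0]
contact_force: [-1.7, -6.0, 5.4]
width: 0.0117
grasp_force: 38.8
```

carry_out:
  targets: "0 0 0 0 0.02;0 0 0 0 0.03;0 0 0 0 0.03"

```text
time_s: 9.22
eef_pos: [0.5464, 0.1522, 0.0733]
orientation: [179.9, 0.0, -164.9]
contact_force: [-0.7, -0.3, 0.5]
width: 0.0302
grasp_force: 0.0
```

Run:
```python
from h import *
c=shot('wrist','w5');o=c['obs'];d=o['eef_pos'][:2]-[.5616,.0885];print(o['eef_pos'],o['orientation'],np.hypot(*d),np.degrees(np.arctan2(d[1],d[0])),o['contact_force'])
e=lambda r,t,z:[.5616+r*np.cos(t),.0885+r*np.sin(t),z]
u,v=proj(c,[e(.069,np.radians(178),.084)])[0].astype(int);u0=max(0,u-50);v0=max(0,v-40)
print(u0,v0);crop('w5',u0,v0,u0+100,v0+80,8,'c6')
```

```text
[0.5464358  0.15215713 0.07333768] [ 1.79947570e+02  2.48861536e-02 -1.64878914e+02] 0.065438395226075 103.3990931248296 [-0.73922279 -0.28719115  0.50315469]
165 94
```

View pics/c6.png

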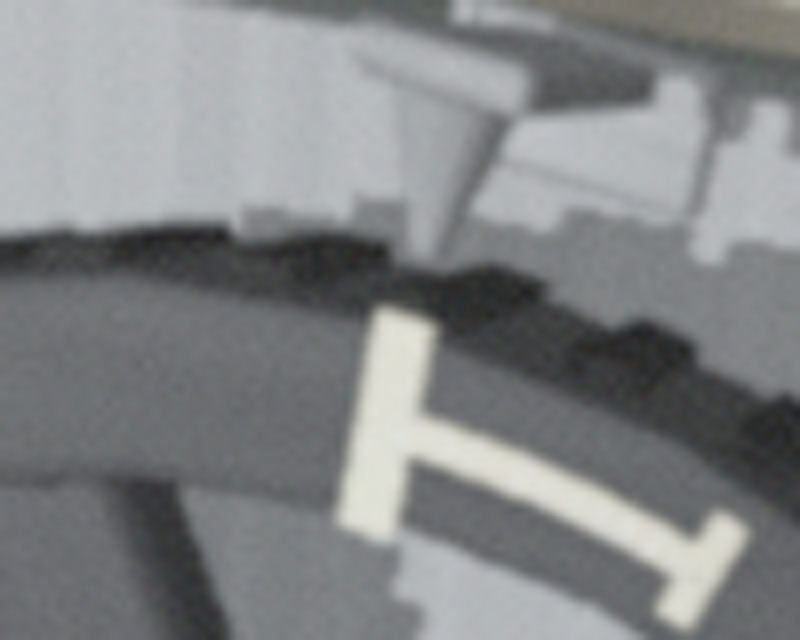

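This is the tenth and last picture I may view. The line's ends are at (407,315) and (368,533), and the tip is at (427,258). From here I go by numbers and feel.

Run:
```python
from h import *
c=load('w5');F=lambda x,y:(165+(x-3.5)/8,94+(y-3.5)/8)
a=onz(c,*F(407,315),.085);b=onz(c,*F(368,533),.085);tip=onz(c,*F(427,258),.083);m=(a+b)/2
for k in ([.5616,.0885],[.5616,.0895],[.5616,.0875]):
  g=lambda p:np.degrees(np.arctan2(*(p[:2]-k)[::-1]))%360
  print(g(a),g(b),g(m),g(tip),np.hypot(*(tip[:2]-k)),np.hypot(*(m[:2]-k)),(g(tip)-g(m))*np.pi/180)
# centre estimate from this image: white hub ring in wrist view near predicted centre
u,v=proj(c,[[.5616,.0885,.085]])[0];print(u,v)
# block: pin heads in top depth
t=load('top0')
g=t['range_z'];v,u=np.mgrid[190:240,370:440];
P=np.array([depth(t,uu,vv) for uu,vv in zip(u.ravel(),v.ravel())])
for lo,hi in ((.044,.056),(.06,.07),(.07,.1)):
  s=(P[:,2]>lo)&(P[:,2]<hi);print(lo,s.sum(),P[s].mean(0),P[s].min(0),P[s].max(0))
s=(P[:,2]>.04)&(P[:,2]<.056);r=cv2.minAreaRect(P[s][:,:2].astype(np.float32));print(r)
# pin head pixel from crop c1: (629,107)
U=370+(629-526)/3.9;V=190+107/3.9;print(U,V,onz(t,U,V,.088),depth(t,U,V))
```

```text
177.85177808861195 177.68208153436458 177.77557894764942 177.93988880851404 0.07282417257201662 0.0633103739229821 0.002867748065581393
178.6728649356687 178.6895906541261 178.68037480922484 178.72648787774872 0.07279508463848454 0.06327945025138078 0.0008048248739394669
177.03157299933807 176.67600445557792 176.87189162957173 177.15406583179566 0.0728669738226694 0.06335706802258646 0.004924868892995845
190.06658591339604 262.6886316939622
0.044 646 [ 0.52694871 -0.28489362  0.04885432] [ 0.49201415 -0.35007753  0.0440289 ] [ 0.56301132 -0.22407341  0.05594834]
0.06 1 [ 0.52615449 -0.31671098  0.06104627] [ 0.52615449 -0.31671098  0.06104627] [ 0.52615449 -0.31671098  0.06104627]
0.07 149 [ 0.52903918 -0.29438076  0.08670711] [ 0.51223896 -0.35109472  0.07025723] [ 0.53999672 -0.24756749  0.09403048]
((0.5278916358947754, -0.28664740920066833), (0.05021603778004646, 0.1202549859881401), 12.735466003417969)
396.4102564102564 217.43589743589743 [ 0.51891224 -0.25709954  0.088     ] [ 0.51901707 -0.25734932  0.08644068]
```

The line faces the pointer to within 0.003 rad. Next I lift clear and go to the pin at about (0.5195, -0.257).

carry_out:
  targets: "0 0 -0.02 0 0.03;0 0 -0.04 0 0.03;0 0 -0.05 0 0.03;0.019 -0.0555 -0.02 0 0.04;0.019 -0.0555 0 0 0.05;0.019 -0.0555 0 0 0.05;0.019 -0.0555 0 0 0.05;0.019 -0.0555 0 0 0.05;0.019 -0.0555 0 0 0.05;0.019 -0.0555 0 0 0.05"

```text
time_s: 10.52
eef_pos: [0.5191, -0.26, 0.2049]
orientation: [-180.0, 0.1, -164.9]
contact_force: [-0.0, 0.3, 0.4]
width: 0.0499
grasp_force: 0.0
```

carry_out:
  targets: "0 0 0 0.17 0.05;0 0 0 0.17 0.05;0 0 0 0.17 0.05;0 0 0 0.17 0.05;0 0 0 0.17 0.05;0 0 0 0.17 0.05;0 0 0 0.17 0.05;0 0 0 0.17 0.05;0 0 0 0.125 0.05;0 0 0 0 0.05"

```text
time_s: 11.78
eef_pos: [0.5196, -0.2578, 0.2046]
orientation: [179.9, 0.1, 110.1]
contact_force: [0.1, 0.4, 0.3]
width: 0.0499
grasp_force: 0.0
```

```bash
cat >> h.py <<'E'
def cloud(c):
    g=c['range_z'];v,u=np.mgrid[0:400,0:640];m=g>0
    uv=np.stack([u[m],v[m]],-1).astype(float)
    p=cv2.undistortPoints(uv.reshape(-1,1,2),np.array(c['K']),np.array(c['dist_coeffs'],float))[:,0]
    return np.c_[p*g[m][:,None],g[m]]@c['Twc'][:3,:3].T+c['Twc'][:3,3],uv
E
python3 - <<'E'
from h import *
c=shot('wrist','w6');o=c['obs'];print(o['q'].round(1),o['eef_pos'].round(4),o['orientation'].round(2))
P,uv=cloud(c)
s=(np.hypot(P[:,0]-.5195,P[:,1]+.2573)<.03)&(P[:,2]>.06)&(P[:,2]<.1);print(s.sum(),P[s].mean(0),P[s].min(0),P[s].max(0),uv[s].min(0),uv[s].max(0))
s2=s&(P[:,2]>.084);print(s2.sum(),P[s2].mean(0),P[s2].min(0),P[s2].max(0))
s=(np.hypot(P[:,0]-.528,P[:,1]+.287)<.08)&(abs(P[:,2]-.05)<.004);print(cv2.minAreaRect(P[s][:,:2].astype(np.float32)))
s=(np.hypot(P[:,0]-.528,P[:,1]+.287)<.09)&(P[:,2]>.075);
for q in P[s][::60]: print(q.round(3),end=' ')
E
```

```text
[ 56.3  33.8 -47.9  98.5  28.3  60.5  19. ] [ 0.5196 -0.2578  0.2046] [1.7994e+02 6.0000e-02 1.1012e+02]
482 [ 0.52139987 -0.25602854  0.08461602] [ 0.51139912 -0.28362515  0.06071765] [ 0.53863606 -0.2469541   0.09255552] [309. 177.] [328. 223.]
358 [ 0.52231441 -0.25819644  0.08873177] [ 0.51176057 -0.28362515  0.08400313] [ 0.53863606 -0.24741001  0.09255552]
((0.5281760096549988, -0.28639575839042664), (0.05001039803028107, 0.12042555212974548), 12.757692337036133)
[ 0.518 -0.248  0.075] [ 0.524 -0.247  0.086] [ 0.512 -0.255  0.088] [ 0.513 -0.258  0.089] [ 0.514 -0.261  0.088] [ 0.517 -0.263  0.088] [ 0.527 -0.262  0.089] [ 0.533 -0.285  0.09 ] [ 0.533 -0.293  0.089] [ 0.539 -0.296  0.09 ] [ 0.534 -0.304  0.091] [ 0.532 -0.31   0.09 ] [ 0.545 -0.235  0.214] [ 0.532 -0.313  0.09 ] [ 0.544 -0.236  0.217] [ 0.493 -0.256  0.217] [ 0.54  -0.237  0.221] [ 0.485 -0.262  0.216] [ 0.484 -0.263  0.216] [ 0.552 -0.237  0.216] [ 0.55  -0.238  0.218] [ 0.543 -0.236  0.225] [ 0.541 -0.24   0.223] [ 0.533 -0.326  0.091] [ 0.492 -0.256  0.227] [ 0.486 -0.257  0.23 ] [ 0.552 -0.238  0.222] [ 0.5
[... 13301 characters left out ...]
68  0.294] [ 0.468 -0.267  0.292] [ 0.491 -0.256  0.294] [ 0.504 -0.242  0.301] [ 0.52  -0.246  0.294] [ 0.53  -0.233  0.3  ] [ 0.566 -0.238  0.286] [ 0.571 -0.225  0.295] [ 0.463 -0.265  0.295] [ 0.474 -0.277  0.284] [ 0.498 -0.242  0.302] [ 0.514 -0.247  0.295] [ 0.524 -0.234  0.301] [ 0.569 -0.25   0.278] [ 0.565 -0.228  0.295] [ 0.456 -0.268  0.294] [ 0.468 -0.267  0.292] [ 0.492 -0.256  0.294] [ 0.506 -0.25   0.295] [ 0.52  -0.243  0.296] [ 0.53  -0.233  0.301] [ 0.567 -0.239  0.287] [ 0.571 -0.225  0.295] [ 0.462 -0.265  0.295] [ 0.473 -0.277  0.284] [ 0.498 -0.244  0.301] [ 0.513 -0.247  0.295] [ 0.523 -0.235  0.301] [ 0.542 -0.238  0.295] [ 0.567 -0.231  0.292] [ 0.577 -0.223  0.295]
```

The pin is at about (0.5214, -0.2572) and the tee bar ends 28 mm away along the pads' width, which leaves enough room. I'm descending with a 50 mm opening.

carry_out:
  targets: "0 0.0019 0.03 0 0.05;0 0 0.04 0 0.05;0 0 0.035 0 0.05;0 0 0.02 0 0.05;0 0 0.013 0 0.05;0 0 0.009 0 0.05;0 0 0 0 0.05;0 0 0 0 0.035;0 0 0 0 0.025"
  newtons: 25

```text
time_s: 12.95
eef_pos: [0.5214, -0.2578, 0.0569]
orientation: [180.0, 0.0, 110.0]
contact_force: [-0.8, -0.3, -0.3]
width: 0.0251
grasp_force: 0.0
```

carry_out:
  targets: "0 0 0 0 0.021;0 0 0 0 0.019;0 0 0 0 0.016;0 0 0 0 0.014;0 0 0 0 0.014"
  newtons: 25

```text
time_s: 13.58
eef_pos: [0.5211, -0.2578, 0.0567]
orientation: [180.0, 0.0, 110.0]
contact_force: [-0.8, 0.4, 6.0]
width: 0.019
grasp_force: 24.4
```

carry_out:
  targets: "0 0 0 0 0.014;0 0 0 0 0.014;0 0 -0.006 0 0.014;0 0 -0.02 0 0.014;0 0 -0.035 0 0.014;0 0 -0.04 0 0.014;0 0 -0.03 0 0.014;0 0 -0.015 0 0.014;0 0 0 0 0.014"
  newtons: 50

```text
time_s: 14.7
eef_pos: [0.5213, -0.2578, 0.2032]
orientation: [179.9, 0.1, 110.0]
contact_force: [-1.4, -0.1, -1.1]
width: 0.0186
grasp_force: 49.4
```

Run:
```python
from h import *
c=shot('wrist','w7');o=c['obs'];print(o['eef_pos'].round(4),o['orientation'].round(2),o['width'],o['grasp_force'],o['contact_force'])
P,uv=cloud(c)
T=np.eye(4);T[:3,:3]=R.from_euler('xyz',o['orientation'],degrees=True).as_matrix();T[:3,3]=o['eef_pos']
Q=(P-T[:3,3])@T[:3,:3]   # tool coords
for lo in np.arange(-.03,.06,.006):
    s=(abs(Q[:,0])<.02)&(abs(Q[:,1])<.009)&(Q[:,2]>lo)&(Q[:,2]<lo+.006)
    if s.sum()>3: q=Q[s];print(round(lo,3),s.sum(),'x max',np.percentile(q[:,0],95).round(4),'y',q[:,1].min().round(4),q[:,1].max().round(4),np.median(q[:,1]).round(4))
s=(abs(Q[:,0])<.02)&(abs(Q[:,1])<.012)&(Q[:,2]<.07);print('zmax',np.percentile(Q[s][:,2],99.5))
```

```text
[ 0.5213 -0.2578  0.2032] [1.7995e+02 8.0000e-02 1.0999e+02] 0.018610917865609904 49.430370926856995 [-1.38497294 -0.11521408 -1.11467961]
-0.03 283 x max 0.0105 y -0.0089 0.009 -0.0008
-0.024 237 x max 0.0106 y -0.0088 0.0088 -0.0004
-0.018 222 x max 0.0106 y -0.009 0.0089 -0.0002
-0.012 193 x max 0.0107 y -0.009 0.009 -0.0005
-0.006 156 x max 0.0104 y -0.0086 0.009 0.0
-0.0 74 x max 0.0096 y -0.0073 0.009 0.0011
0.012 34 x max 0.0053 y -0.0032 0.0049 0.0006
0.018 63 x max 0.0053 y -0.0039 0.0057 0.0006
0.024 53 x max 0.0053 y -0.0041 0.0052 0.0005
0.03 54 x max 0.0056 y -0.0042 0.0053 0.0012
0.036 47 x max 0.0053 y -0.0037 0.0055 0.0005
0.042 40 x max 0.0053 y -0.0038 0.0056 0.0002
zmax 0.041170771696207954
```

The pin hangs straight and is centred in the pads. I'm carrying it over the pulley's hole at (0.5599, 0.0445) with the closing line tangential.

carry_out:
  targets: "0.02 0.01 0 0 0.014;0.04 0.0205 0 0 0.014;0.045 0.0235 0 0 0.014;0.045 0.0235 0 0 0.014;0.045 0.0235 0 0 0.014;0.04 0.021 0 0 0.014;0.025 0.0125 0 0 0.014;0.011 0.005 0 0.1745 0.014;0 0 0 0.1745 0.014;0 0 0 0 0.014"

```text
time_s: 16.0
eef_pos: [0.5585, 0.0447, 0.201]
orientation: [-179.9, 0.0, 90.1]
contact_force: [-0.1, -0.5, -1.5]
width: 0.0185
grasp_force: 49.4
```

Run:
```python
from h import *
c=shot('wrist','w8');o=c['obs'];print(o['q'].round(1),o['eef_pos'].round(4),o['orientation'].round(2),o['contact_force'])
k=[.5616,.0885];t=np.radians(177.8)
# check white mark by brightness near predicted location
im=c['image'].astype(int);b=(im.min(2)>170).astype(np.uint8)
e=lambda r,t:[k[0]+r*np.cos(t),k[1]+r*np.sin(t),.085]
print(proj(c,[e(.064,t),e(.044,t+np.pi/2),[*k,.085]]))
p=proj(c,[e(.064,t)])[0]
n,l,st,ce=cv2.connectedComponentsWithStats(b)
for i in range(1,n):
    if st[i,4]>5 and np.hypot(*(ce[i]-p))<60: print(st[i],ce[i])
# hole: darkest blob near prediction
h=proj(c,[e(.044,t+np.pi/2)])[0].astype(int);g=im.sum(2)//3
print(g[h[1]-14:h[1]+15:2,h[0]-16:h[0]+17:2])
print(plan(o['eef_pos'],o['orientation'][2],[.5599,.0445,.15],90))
```

```text
[ 24.3  31.2 -45.1 101.5  25.6  58.2 -30.5] [0.5585 0.0447 0.201 ] [-1.7987e+02  4.0000e-02  9.0120e+01] [-0.14844103 -0.49029975 -1.49996667]
[[249.64592706 145.06483157]
 [318.64291562 194.45612098]
 [320.74958913 148.10598157]]
[284 110   3   4   6] [285.         111.66666667]
[280 118  17  20 137] [288.83941606 128.16788321]
[242 122  15  25  93] [249.91397849 137.75268817]
[278 123   5   3   7] [280.14285714 123.71428571]
[283 138   5   2   6] [284.83333333 138.5       ]
[268 144   6   3   7] [270.85714286 145.        ]
[243 167   4   3   6] [244.5        167.83333333]
[290 168  12  12  83] [296.46987952 173.51807229]
[244 171   6   3   7] [246.57142857 171.85714286]
[244 175   4   4   7] [245.42857143 176.        ]
[248 175   3   4   6] [249.16666667 176.83333333]
[246 181  24  23 198] [255.10606061 193.58585859]
[[131 124 100  62  65  68  65  61  60  61  60  55  58  56  58  59 110]
 [123 125 111  99 103 101  96 100 103 100  95  96 100  99  95  96 111]
 [124 129 114 100  99 101 101 103 105 110  99 104 101 103 102 102 115]
 [122 123 111 103  99 100 100 102 104 101  99 106 100 104 104 103 118]
 [125 122 110 104 104 101  99  98 102 101  88  96 103 102 104 103 115]
 [125 122 109 100 105  99  94 115 121 116 106  81  96 104 105 104 117]
 [122 119 110 107 106  96  70  71  92  94  72  62  80 101 106 103 119]
 [124 120 110 101 103  86  59  51  58  59  53  54  76  99 106 104 120]
 [120 123 111 103 106  91  69  58  54  62  55  56  75 100 105 108 123]
 [ 71  96 107 103 106  99  80  70  58  57  65  72  86 104 106 104 112]
 [ 57  62  93 103 103 107  95  79  81  76  79  88 101 109 105  98  69]
 [ 52  62  93 107 108 104 105 105 102  98 101 107 103 106 107  90  60]
 [ 58  62  95 105 109 102 106 105 111 104 106 105 106 106 106  91  65]
 [ 96  84  98 103 107 101  98 103 105 106 103 106 101 104 103  93  67]
 [103 102 102 100  96  95  85  88  76  82  87  83  89  98  99  97  95]]
[-0.0002  0.0014  0.051   0.0021]
```

The hole shows within 1 mm of the prediction. I'm going down to just above the mouth, then in gently.

carry_out:
  targets: "0 0.0019 0.02 0 0.014;0 0 0.025 0 0.014;0 0 0.013 0 0.014;0 0 0.004 0 0.014;0 0 0.002 0 0.014;0 0 0.002 0 0.014;0 0 0.002 0 0.014;0 0 0.002 0 0.014;0 0 0 0 0.014"

```text
time_s: 17.18
eef_pos: [0.5612, 0.0447, 0.1322]
orientation: [-180.0, 0.0, 90.0]
contact_force: [1.0, -0.6, -0.5]
width: 0.0184
grasp_force: 49.4
```

carry_out:
  targets: "0 0 0.001 0 0.014;0 0 0.001 0 0.014;0 0 0.001 0 0.014;0 0 0 0 0.014"

```text
time_s: 17.68
eef_pos: [0.5612, 0.0448, 0.1292]
orientation: [-180.0, 0.0, 90.0]
contact_force: [0.4, -0.5, -1.3]
width: 0.0186
grasp_force: 49.4
```

Run:
```python
from h import *
o=ctrl.get_obs();print(o['eef_pos'].round(4),o['contact_force'].round(2),o['ft_torque'].round(3))
```

```text
[0.5612 0.0448 0.1292] [ 0.44 -0.5  -1.26] [ 0.025 -0.047  0.061]
```

carry_out:
  targets: "0 0 0.003 0 0.014;0 0 0.003 0 0.014;0 0 0.003 0 0.014;0 0 0.003 0 0.014;0 0 0.003 0 0.014;0 0 0.003 0 0.014;0 0 0 0 0.014"

```text
time_s: 18.55
eef_pos: [0.5611, 0.0447, 0.111]
orientation: [-180.0, 0.0, 90.0]
contact_force: [0.3, -0.2, -1.0]
width: 0.0186
grasp_force: 49.5
```

carry_out:
  targets: "0 0 0.0015 0 0.014;0 0 0.0015 0 0.014;0 0 0.001 0 0.014;0 0 0 0 0.014"

```text
time_s: 19.05
eef_pos: [0.5612, 0.0447, 0.1072]
orientation: [-180.0, 0.0, 90.0]
contact_force: [-0.7, -0.2, -1.5]
width: 0.0184
grasp_force: 49.5
```

carry_out:
  targets: "0 0 0.001 0 0.014;0 0 0.001 0 0.014;0 0 0.0005 0 0.014;0 0 0 0 0.014;0 0 0 0 0.014"

```text
time_s: 19.68
eef_pos: [0.5612, 0.0447, 0.1048]
orientation: [-180.0, 0.0, 90.0]
contact_force: [-0.5, 0.8, 0.4]
width: 0.0186
grasp_force: 49.6
```

carry_out:
  targets: "0 0 0.0005 0 0.014;0 0 0.0005 0 0.014;0 0 0 0 0.014"

```text
time_s: 20.05
eef_pos: [0.5614, 0.0449, 0.1046]
orientation: [180.0, 0.0, 90.0]
contact_force: [-2.8, -0.3, 8.0]
width: 0.0186
grasp_force: 50.6
```

The deck is felt at TCP z 0.1047. I'm easing to about 4 N and feeling on anticlockwise (+x at the hole).

carry_out:
  targets: "0 0 -0.0004 0 0.014;0 0.0005 0 0 0.014;0 0.0005 0 0 0.014;0 0.0005 0 0 0.014;0 0.0005 0 0 0.014;0 0.0005 0 0 0.014;0 0.0005 0 0 0.014"

```text
time_s: 20.92
eef_pos: [0.5621, 0.0449, 0.1045]
orientation: [-179.8, 0.1, 90.0]
contact_force: [-9.2, -1.6, 13.5]
width: 0.0187
grasp_force: 51.3
```

carry_out:
  targets: "0 0.0004 0 0 0.014;0.0001 0.0004 0 0 0.014;0 0 0 0 0.014"

```text
time_s: 21.3
eef_pos: [0.5623, 0.045, 0.1045]
orientation: [-179.7, 0.1, 90.0]
contact_force: [-9.1, -1.0, 14.4]
width: 0.0184
grasp_force: 51.5
```

Too much down force is building, so I'm easing off.

carry_out:
  targets: "0 0 -0.0005 0 0.014;0 0 -0.0005 0 0.014;0 0 0 0 0.014;0 0 0 0 0.014"

```text
time_s: 21.8
eef_pos: [0.5623, 0.0449, 0.1046]
orientation: [-179.7, 0.1, 90.0]
contact_force: [-7.4, -0.7, 6.1]
width: 0.0186
grasp_force: 50.5
```

Run:
```python
from h import *
o=ctrl.get_obs();print(o['eef_pos'].round(4),o['orientation'].round(2),o['contact_force'].round(2),o['ft_torque'].round(3),o['dq'].round(2))
```

```text
[0.5623 0.0449 0.1046] [-1.7969e+02  7.0000e-02  9.0030e+01] [-7.37 -0.69  6.06] [-0.036  2.02  -0.024] [-0.02 -0.02  0.1  -0.04 -0.03 -0.01  0.08]
```

carry_out:
  targets: "0 0 -0.0003 0 0.014;0 0.0005 0 0 0.014;0 0.0005 0 0 0.014;0 0.0005 -0.0001 0 0.014;0 0 0 0 0.014"

```text
time_s: 22.42
eef_pos: [0.5637, 0.045, 0.1046]
orientation: [-179.7, 0.0, 90.0]
contact_force: [-6.7, 0.3, 3.1]
width: 0.0191
grasp_force: 50.2
```

carry_out:
  targets: "0 0.0005 0 0 0.014;0 0.0005 -0.0001 0 0.014;0 0 0 0 0.014"

```text
time_s: 22.8
eef_pos: [0.5655, 0.045, 0.1047]
orientation: [-179.8, 0.0, 90.0]
contact_force: [-4.7, 0.3, -2.0]
width: 0.019
grasp_force: 49.5
```

The pulley is moving now. I'm restoring a light press.

carry_out:
  targets: "0 0 0.0003 0 0.014;0 0 0.0003 0 0.014;0 0 0 0 0.014"

```text
time_s: 23.18
eef_pos: [0.5673, 0.0449, 0.1049]
orientation: [-180.0, -0.0, 90.0]
contact_force: [-4.0, 0.9, -3.1]
width: 0.0187
grasp_force: 49.5
```

carry_out:
  targets: "0.0001 0.0004 0 0 0.014;0 0.0004 0 0 0.014;0 0 0 0 0.014"

```text
time_s: 23.55
eef_pos: [0.5684, 0.0449, 0.105]
orientation: [-180.0, 0.0, 90.0]
contact_force: [-3.3, 1.8, -3.4]
width: 0.0186
grasp_force: 49.5
```

carry_out:
  targets: "0 0 0.0004 0 0.014;0 0 0.0004 0 0.014;0 0 0.0002 0 0.014;0 0 0 0 0.014;0 0 0 0 0.014"

```text
time_s: 24.18
eef_pos: [0.5689, 0.045, 0.1045]
orientation: [179.9, -0.0, 90.0]
contact_force: [-3.0, 0.2, 5.6]
width: 0.0186
grasp_force: 50.3
```

Run:
```python
from h import *
o=ctrl.get_obs();print(o['eef_pos'].round(4),o['orientation'].round(2),o['contact_force'].round(2),o['ft_torque'].round(3),o['time_s'])
```

```text
[0.5689 0.045  0.1045] [179.94  -0.    90.  ] [-3.    0.25  5.59] [0.058 0.931 0.004] 24.175
```

carry_out:
  targets: "0.0001 0.0004 0 0 0.014;0 0.0004 0 0 0.014;0.0001 0.0004 0 0 0.014;0 0 0 0 0.014"

```text
time_s: 24.68
eef_pos: [0.5692, 0.0452, 0.1044]
orientation: [-180.0, 0.0, 90.0]
contact_force: [-6.1, -0.3, 7.8]
width: 0.0186
grasp_force: 50.5
```

carry_out:
  targets: "0.0001 0.0004 0 0 0.014;0 0.0004 0 0 0.014;0.0001 0.0004 0 0 0.014;0 0 0 0 0.014"

```text
time_s: 25.18
eef_pos: [0.5696, 0.0452, 0.1044]
orientation: [-179.9, 0.1, 90.0]
contact_force: [-7.7, -0.3, 10.0]
width: 0.0185
grasp_force: 50.9
```

carry_out:
  targets: "0 0 -0.0003 0 0.014;0 0.0003 -0.0002 0 0.014;0 0 0 0 0.014;0 0.0003 0 0 0.014;0 0 0 0 0.014"

```text
time_s: 25.8
eef_pos: [0.5696, 0.0452, 0.1044]
orientation: [-179.8, 0.1, 90.0]
contact_force: [-9.0, 0.1, 7.6]
width: 0.0184
grasp_force: 50.6
```

carry_out:
  targets: "0 0.0003 0 0 0.014;0 0.0003 0 0 0.014;0 0 0 0 0.014"

```text
time_s: 26.18
eef_pos: [0.5698, 0.0453, 0.1044]
orientation: [-179.8, 0.1, 90.0]
contact_force: [-9.3, -0.5, 9.3]
width: 0.0184
grasp_force: 50.9
```

carry_out:
  targets: "0 0 -0.0004 0 0.014;0 0 0 0 0.014;0 0 0 0 0.014;0 0 0 0 0.014"

```text
time_s: 26.68
eef_pos: [0.5699, 0.0452, 0.1045]
orientation: [-179.8, 0.1, 90.0]
contact_force: [-7.4, -0.1, 5.7]
width: 0.0185
grasp_force: 50.6
```

carry_out:
  targets: "0 0.0003 0 0 0.014;0 0.0003 0 0 0.014;0 0 0 0 0.014"

```text
time_s: 27.05
eef_pos: [0.5701, 0.0453, 0.1045]
orientation: [-179.7, 0.1, 90.0]
contact_force: [-9.9, -0.2, 7.2]
width: 0.0186
grasp_force: 50.6
```

carry_out:
  targets: "0 0 -0.0004 0 0.014;0 0 0 0 0.014;0 0 0 0 0.014;0 0 0 0 0.014"

```text
time_s: 27.55
eef_pos: [0.5704, 0.0452, 0.1047]
orientation: [-179.8, 0.0, 90.0]
contact_force: [-7.7, 1.9, 2.9]
width: 0.0186
grasp_force: 50.2
```

carry_out:
  targets: "0 0 0.0002 0 0.014;0 0.0002 0 0 0.014;0 0 0 0 0.014"

```text
time_s: 27.92
eef_pos: [0.5705, 0.0453, 0.1046]
orientation: [-179.7, 0.1, 90.0]
contact_force: [-9.0, 0.6, 5.4]
width: 0.0184
grasp_force: 50.2
```

Hop-feeling is cleaner: lift slightly, advance about 0.7 mm, press, and check for a drop.

carry_out:
  targets: "0 -0.0015 0 0 0.014;0 0 -0.0008 0 0.014;0 0 0 0 0.014;0 0 0 0 0.014;0 0 0.0006 0 0.014;0 0 0.0006 0 0.014;0 0 0 0 0.014"

```text
time_s: 28.8
eef_pos: [0.5719, 0.0455, 0.1052]
orientation: [179.9, -0.0, 90.0]
contact_force: [-2.5, -0.3, 1.3]
width: 0.0185
grasp_force: 49.8
```

carry_out:
  targets: "0 0 -0.0006 0 0.014;0 0 -0.0006 0 0.014;0.0001 0.0007 0 0 0.014;0 0 0 0 0.014;0 0 0.0006 0 0.014;0 0 0.0006 0 0.014;0 0 0 0 0.014"

```text
time_s: 29.68
eef_pos: [0.5719, 0.0455, 0.1048]
orientation: [-180.0, 0.0, 90.0]
contact_force: [-3.1, 0.3, 2.0]
width: 0.0181
grasp_force: 49.7
```

carry_out:
  targets: "0 0 0.0004 0 0.014;0 0 0.0003 0 0.014;0 0 0 0 0.014"

```text
time_s: 30.05
eef_pos: [0.572, 0.0456, 0.1047]
orientation: [180.0, 0.0, 90.0]
contact_force: [-5.6, -0.6, 6.9]
width: 0.0186
grasp_force: 50.5
```

carry_out:
  targets: "0 0 -0.0008 0 0.014;0 0 -0.0006 0 0.014;0.0002 0.0007 0 0 0.014;0 0 0 0 0.014;0 0 0.0006 0 0.014;0 0 0.0007 0 0.014;0 0 0 0 0.014"

```text
time_s: 30.92
eef_pos: [0.5728, 0.0458, 0.1047]
orientation: [180.0, 0.0, 90.0]
contact_force: [-3.8, -0.2, 4.3]
width: 0.0184
grasp_force: 50.3
```

Run:
```python
from h import *
c=shot('wrist','w9');o=c['obs'];k=np.array([.5616,.0885]);im=c['image'].astype(int)
# angle of mark: bright, unsaturated pixels at r 60..68
P=[];rs=np.arange(.059,.0695,.001)
ths=np.radians(np.arange(150,230,.25))
G=np.array([[ [k[0]+r*np.cos(t),k[1]+r*np.sin(t),.085] for r in rs] for t in ths])
uv=proj(c,G.reshape(-1,3)).astype(np.float32).reshape(len(ths),len(rs),2)
g=cv2.remap(im.min(2).astype(np.float32),uv[...,0],uv[...,1],cv2.INTER_LINEAR).mean(1)
i=g.argmax();print('peak',np.degrees(ths[i]),g[i]);w=g>(g.max()*.5+np.median(g)*.5);print(np.degrees(ths[w]))
print(uv[i].mean(0))
```

```text
peak 192.5 203.70348
[191.   191.25 191.5  191.75 192.   192.25 192.5  192.75 193.   193.25
 193.5  193.75 194.  ]
[193.7932  197.71529]
```

The mark is now about 0.25 rad past the pointer, so the deck hole was slipped over during the unpressed stretch (TCP x 0.5645–0.5684). I'll lift off the deck slightly, go back to before that, and hop-feel anticlockwise again.

carry_out:
  targets: "0 0 -0.001 0 0.014;0 -0.001 -0.0005 0 0.014;-0.0002 -0.0012 0 0 0.014;-0.0002 -0.0013 0 0 0.014;-0.0002 -0.0013 0 0 0.014;-0.0002 -0.0013 0 0 0.014;-0.0002 -0.0013 0 0 0.014;-0.0001 -0.0013 0 0 0.014;-0.0001 -0.001 0 0 0.014;0 0 0 0 0.014"

```text
time_s: 32.22
eef_pos: [0.563, 0.0447, 0.1059]
orientation: [180.0, -0.0, 90.0]
contact_force: [2.9, 0.9, 1.0]
width: 0.0187
grasp_force: 49.6
```

carry_out:
  targets: "0 0 0 0 0.014;0 0 0 0 0.014;0 0 0 0 0.014"

```text
time_s: 32.6
eef_pos: [0.563, 0.0445, 0.1057]
orientation: [180.0, -0.0, 90.0]
contact_force: [2.8, 0.9, 1.4]
width: 0.0187
grasp_force: 49.6
```

carry_out:
  targets: "0 0.001 0 0 0.014;0 0.001 0 0 0.014;0 0.0008 0 0 0.014;0 0 0 0 0.014;0 0 0.0006 0 0.014;0 0 0.0006 0 0.014;0 0 0.0004 0 0.014;0 0 0 0 0.014"

```text
time_s: 33.6
eef_pos: [0.5656, 0.0446, 0.1041]
orientation: [-180.0, -0.0, 90.0]
contact_force: [-2.5, 0.9, 2.6]
width: 0.0184
grasp_force: 50.1
```

carry_out:
  targets: "0 0 -0.0006 0 0.014;0 0 -0.0004 0 0.014;0 0.0007 0 0 0.014;0 0 0 0 0.014;0 0 0.0006 0 0.014;0 0 0.0006 0 0.014;0 0 0 0 0.014"

```text
time_s: 34.48
eef_pos: [0.5667, 0.0446, 0.1041]
orientation: [180.0, -0.0, 90.0]
contact_force: [-3.0, 0.6, 0.1]
width: 0.0186
grasp_force: 49.6
```

At x 0.5656–0.5667 z reads 0.1041, lower than the deck contact at 0.1047, so I'm pressing a little here.

carry_out:
  targets: "0 0 0.0004 0 0.014;0 0 0.0004 0 0.014;0 0 0 0 0.014"

```text
time_s: 34.85
eef_pos: [0.5667, 0.0445, 0.1031]
orientation: [180.0, -0.0, 90.0]
contact_force: [-2.4, 1.1, -0.0]
width: 0.0184
grasp_force: 49.6
```

carry_out:
  targets: "0 0 0.0003 0 0.014;0 0 0 0 0.014"

```text
time_s: 35.1
eef_pos: [0.5666, 0.0445, 0.1028]
orientation: [180.0, -0.0, 90.0]
contact_force: [-1.9, 0.3, 0.3]
width: 0.0183
grasp_force: 49.6
```

Run:
```python
from h import *
o=ctrl.get_obs();print(o['eef_pos'].round(5),o['orientation'].round(2),o['contact_force'].round(2),o['ft_torque'].round(3),o['time_s'])
```

```text
[0.56659 0.04446 0.10277] [179.98  -0.    90.  ] [-1.89  0.31  0.33] [0.278 0.364 0.009] 35.1
```

It dropped: z 0.1028 with almost no force. I'm seating it gently, with home expected at TCP z of about 0.0917.

carry_out:
  targets: "0 0 0.001 0 0.014;0 0 0.001 0 0.014;0 0 0.001 0 0.014;0 0 0.001 0 0.014;0 0 0.001 0 0.014;0 0 0 0 0.014"

```text
time_s: 35.85
eef_pos: [0.5665, 0.0444, 0.0976]
orientation: [180.0, 0.0, 90.0]
contact_force: [-0.5, 0.2, -1.6]
width: 0.0187
grasp_force: 49.6
```

carry_out:
  targets: "0 0 0.001 0 0.014;0 0 0.001 0 0.014;0 0 0.001 0 0.014;0 0 0 0 0.014"

```text
time_s: 36.35
eef_pos: [0.5665, 0.0444, 0.0947]
orientation: [-180.0, 0.0, 90.0]
contact_force: [-0.7, 0.4, -1.2]
width: 0.019
grasp_force: 49.6
```

carry_out:
  targets: "0 0 0.001 0 0.014;0 0 0.001 0 0.014;0 0 0 0 0.014"

```text
time_s: 36.72
eef_pos: [0.5664, 0.0444, 0.0927]
orientation: [-180.0, 0.0, 90.0]
contact_force: [-0.2, 0.3, -0.6]
width: 0.0184
grasp_force: 49.6
```

carry_out:
  targets: "0 0 0.0005 0 0.014;0 0 0.0005 0 0.014;0 0 0 0 0.014"

```text
time_s: 37.1
eef_pos: [0.5665, 0.0444, 0.0918]
orientation: [180.0, 0.0, 90.0]
contact_force: [0.1, 0.2, -0.6]
width: 0.0186
grasp_force: 49.7
```

carry_out:
  targets: "0 0 0.0005 0 0.014;0 0 0.0005 0 0.014;0 0 0 0 0.014"

```text
time_s: 37.48
eef_pos: [0.5667, 0.0445, 0.0917]
orientation: [180.0, 0.0, 90.0]
contact_force: [-3.2, -1.2, 9.1]
width: 0.0186
grasp_force: 50.7
```

It's fully home: contact at 0.0917, exactly 13 mm below the deck feel. I'm easing off, releasing and lifting straight up.

carry_out:
  targets: "0 0 -0.0006 0 0.014;0 0 0 0 0.014;0 0 0 0 0.022;0 0 0 0 0.03;0 0 0 0 0.045;0 0 0 0 0.05;0 0 0 0 0.05"

```text
time_s: 38.35
eef_pos: [0.5664, 0.0445, 0.0913]
orientation: [-180.0, -0.0, 90.0]
contact_force: [0.2, -0.6, 0.5]
width: 0.05
grasp_force: 0.0
```

carry_out:
  targets: "0 0 -0.01 0 0.05;0 0 -0.02 0 0.05;0 0 -0.04 0 0.05;0 0 -0.04 0 0.05;0 0 -0.02 0 0.05;0 0 0 0 0.05"

```text
time_s: 39.1
eef_pos: [0.5673, 0.0446, 0.2231]
orientation: [179.8, 0.0, 90.0]
contact_force: [0.2, 0.3, -1.0]
width: 0.0499
grasp_force: 0.0
```

Run:
```python
from h import *
c=shot('wrist','w10');o=c['obs'];print(o['eef_pos'].round(4),o['width'],o['contact_force'].round(2),o['time_s'])
P,uv=cloud(c)
s=(np.hypot(P[:,0]-.5665,P[:,1]-.0445)<.016)&(P[:,2]>.09)&(P[:,2]<.14);q=P[s];print(s.sum(),q.min(0),q.max(0))
t=q[q[:,2]>.117];print('head',len(t),np.median(t,0),t.min(0),t.max(0))
for lo in (.095,.102,.109): 
  b=q[(q[:,2]>lo)&(q[:,2]<lo+.007)];print(lo,len(b),b.max(0) if len(b) else '')
```

```text
[0.5673 0.0446 0.2231] 0.049917762778764696 [ 0.18  0.34 -1.01] 39.1
534 [0.55700466 0.03572826 0.09055436] [0.57720456 0.05541959 0.1259584 ]
head 387 [0.56685858 0.04624454 0.12374312] [0.55774825 0.03572826 0.11708293] [0.57680287 0.05489457 0.1259584 ]
0.095 32 [0.57662047 0.05505379 0.10143437]
0.102 39 [0.57641111 0.05502412 0.1085603 ]
0.109 55 [0.57720456 0.05541959 0.11599078]
```

The pin stands upright and seated: its head top is at 0.1237 (0.123 expected) and its sides line up over the height. The gripper is clear, so I'm handing in.

```bash
python3 -c "
from rig import ctrl
print(ctrl.sign_off())"
```

```text
the job is handed in; nothing more can be done
None
```

The pulley was set to the pointer within about 0.003 rad, then pinned, and the job is handed in: the pin is fully home, upright and released. My first feel anticlockwise missed the deck hole, so I turned the pulley about 9 mm back clockwise with the pin and felt on anticlockwise again; wrist force in the readings stayed under about 20 N.

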